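# Carry the engraving jobs over to the dark rack, keeping their turn

### The job

Four engraver's posts, each with a different brass piece on its head, wait in the pale rack in the order of work. Move all four into the empty dark rack, one to a compartment and in the same order counted from each rack's brass knob: the post nearest the knob of the pale rack goes nearest the knob of the dark rack, and so on to the far end. Let no post tip over, and leave them all standing upright on the floors of their compartments.

Things in the scene. Friction and masses are not known exactly. Their poses are not given: they have to be found in the camera images.
- post_cross: Loose turned wooden post, 95 mm tall, about 120 g; flat on its top lies an equal-armed cross, 28 mm over the arms, arms 8 mm wide, of brass, 6 mm thick. Round: foot 34 mm across from z 0 to 12 mm, neck 18 mm to z 60, head 34 mm across from z 60 to 86 (grip it here, centre z 75), black cement 31 mm across to z 89, then the brass. Origin: centre of the foot's underside, z up.
- post_disc: Loose turned wooden post, 95 mm tall, about 120 g; flat on its top lies a round disc of 26 mm diameter, of brass, 6 mm thick. Round: foot 34 mm across from z 0 to 12 mm, neck 18 mm to z 60, head 34 mm across from z 60 to 86 (grip it here, centre z 75), black cement 31 mm across to z 89, then the brass. Origin: centre of the foot's underside, z up.
- post_square: Loose turned wooden post, 95 mm tall, about 120 g; flat on its top lies a square plaque of 21 mm sides, of brass, 6 mm thick. Round: foot 34 mm across from z 0 to 12 mm, neck 18 mm to z 60, head 34 mm across from z 60 to 86 (grip it here, centre z 75), black cement 31 mm across to z 89, then the brass. Origin: centre of the foot's underside, z up.
- post_bar: Loose turned wooden post, 95 mm tall, about 120 g; flat on its top lies a straight bar 28 x 8 mm, of brass, 6 mm thick. Round: foot 34 mm across from z 0 to 12 mm, neck 18 mm to z 60, head 34 mm across from z 60 to 86 (grip it here, centre z 75), black cement 31 mm across to z 89, then the brass. Origin: centre of the foot's underside, z up.
- seat_cross: Fixed pale wooden square seat on the pale rack, in which post_cross stands at the start, up to 4 mm off centre: 54 x 54 mm outside, walls 3 mm thick, 14 mm high, floor 3 mm thick. All four seats look alike. Origin: centre of its underside; x, y parallel to the pale rack's.
- seat_disc: Fixed pale wooden square seat on the pale rack, in which post_disc stands at the start, up to 4 mm off centre: 54 x 54 mm outside, walls 3 mm thick, 14 mm high, floor 3 mm thick. All four seats look alike. Origin: centre of its underside; x, y parallel to the pale rack's.
- seat_square: Fixed pale wooden square seat on the pale rack, in which post_square stands at the start, up to 4 mm off centre: 54 x 54 mm outside, walls 3 mm thick, 14 mm high, floor 3 mm thick. All four seats look alike. Origin: centre of its underside; x, y parallel to the pale rack's.
- seat_bar: Fixed pale wooden square seat on the pale rack, in which post_bar stands at the start, up to 4 mm off centre: 54 x 54 mm outside, walls 3 mm thick, 14 mm high, floor 3 mm thick. All four seats look alike. Origin: centre of its underside; x, y parallel to the pale rack's.
- pale_rack: Fixed pale rack, at any yaw, on the left or right: plank 60 (x) x 227 (y) x 8 mm with the four seats on it in a row along y, at y = -82.5, -27.5, 27.5, 82.5 mm. On a block at its +y end: a turned brass knob (y = 126.5 mm, 20 mm across, top at z 45). Origin: centre of the plank's underside.
- dark_rack: Fixed dark wooden rack, empty, at any yaw, on the other side: 60 (x) x 225 mm (y), four open compartments in a row along y, each 50 x 50 mm inside, centres at x 0, y = -82.5, -27.5, 27.5, 82.5 mm, floors at z 12, walls 5 mm thick up to z 24. Brass knob on a block at its +y end (y = 126.5 mm, 20 mm across, top at z 45). Origin: centre of the underside.
Mind the look-alikes: they are no part of the job. What is shaped like the post_cross but blue is not meant. What is shaped like the post_square but green is not meant.

How it is judged:
By the outcome, as a careful person would: the job done as asked, in the order asked, and still so for the second after the job is handed in, with the robot touching nothing.
It also fails if it takes over 115 s, if anything falls off the work surface, if the arm or the gripper's body presses on something with over 40 N, if the wrist force passes 120 N, or if a joint passes its speed limit or range.

### The arm

A 7-joint arm with a two-finger parallel gripper is mounted at the origin on the work surface. World frame = base frame: x ahead of the robot, y to its left, z up, the work surface at z = 0. Lengths are in m, angles in rad, forces in N, time in s.
With the tool pointing down it reaches from about 0.425 to 0.975 m from the base axis. Payload 16.7 kg.
Tool frame: the origin (TCP) lies between the finger pads; the fingertips stand 17 mm ahead of it and the grasp point (between the pads) lies 2 mm behind it; z points along the fingers, y is the direction in which the jaws open and shut (so a half turn about z gives the same grasp; the last joint's range is limited). The gripper opens to 85 mm and grips with 20 to 120 N. Pads are 22 mm wide; open, the fingers measure 114 mm over their backs; the gripper's body (76 mm by 85 mm) begins 54 mm behind the grasp point. The pads swing forward as they close: fully open they stand 13 mm farther back than shut.
Start: joints at [-1.339, 0.426, 0.074, 1.606, -0.034, 1.111, -0.067], TCP at [0.251, 0.627, 0.248] pointing down, gripper open.
Joint ranges: [-2.85, 2.85], [-0.5, 2.14], [-1.23, 1.37], [0.21, 2.46], [-1.02, 4.16], [0.16, 2.05], [-2.73, 2.73]. Speed limits (rad/s): [1.89, 1.89, 2.39, 2.39, 3.01, 3.01, 3.01].

### API

Orientations are given as a rotation vector (axis times angle).
In Python, from station import arm gives the robot as it stands. The module is installed in compiled form; this text tells all that it offers. Calls block until the motion is done:
- arm.move_to(position, orientation): joint-space move of the TCP to a pose.
- arm.move_straight(position, attitude=None, feed=0.15): straight line of the TCP; attitude=None keeps the orientation; feed is the mean speed in m/s.
- arm.movej(angles): joint-space move.
- arm.ungrasp() and arm.grab(force=None): open the fingers fully, or close them until they stop; force is the grip in N (None keeps the last).
- arm.hold(seconds).
- arm.ik(position, orientation): joint angles nearest the present ones, or None.
- arm.capture(name): name is "scene" or "top" or "wrist"; returns the picture (384x512x3 uint8, red, green, blue); there is no depth.
- arm.get_calibration(name): a dict with "K" (3x3 intrinsics, pixels), "pose" (4x4, takes a point from camera to world coordinates); the wrist camera has in their place "mount" (4x4, takes a point from camera to tool coordinates, whose origin is the TCP and whose axes are the flange's). Camera axes: x right, y down, z forward; pixel columns grow to the right and rows downward; lengths in m; the calibration is good to about 2 mm. A picture is of the moment at which its call begins: read the wrist's pose just before it. get_calibration takes no time and is no camera call.
A pose or a line that the arm cannot do raises arm.IKError and nothing moves.
- arm.hand_in(): hands the job in, once; it reports no verdict.
Trained networks look in the newest picture that a camera, given by its name, has taken for a name from the list of things; names that differ only in an ending like _2 or _b are one class to them, and where a whole thing is asked for, a point or a joint stands for the part that bears it (a point fixed in the world has none). Each returns a list of dicts, best first, with "confidence" (0 to 1); they miss things now and then, are a little off and sometimes report something else, mostly with a low value. They report only what shows in the picture. A call takes as long as a camera call. They do not tell look-alikes from the thing itself.
- arm.boxes_of(camera, thing): "bbox" ([centre column, centre row, width, height] in pixels, round what is visible of it).
Readings, each from a call of its own:
- arm.get_time(): time.
- arm.get_q(): joint angles.
- arm.get_qd(): joint speeds.
- arm.get_joint_torque(): joint torques, N m.
- arm.get_position(): TCP position.
- arm.get_orientation(): TCP orientation.
- arm.get_contact_force(): force on the tool from outside, world axes, zero at the start.
- arm.get_torque(): the same for the moment, N m.
- arm.get_finger_gap(): finger opening in m.
Only numpy, scipy, OpenCV 4.12 (cv2) and the standard library are available. Lean on these libraries where they do the work, as an engineer would, in place of code of your own. Each camera call takes 0.05 s, during which the arm holds its last target. There are 200 camera calls.

## Working session

There is one attempt and no reset: what is moved stays moved. The work goes in short steps, each a Python script; the robot and the scene stay as the last script left them, time stands still between calls to the robot, and variables do not carry over. Pictures are saved under pics/ and viewed, about 12 in all and at most 16, crops included, and the job is handed in when it is done.

```bash
mkdir -p pics
python3 - <<'E'
from station import arm
import cv2
for c in("scene","top"):
    cv2.imwrite(f"pics/{c}0.png",cv2.resize(arm.capture(c)[:,:,::-1],(800,600),interpolation=cv2.INTER_CUBIC))
    for t in("post_cross","post_disc","post_square","post_bar","pale_rack","dark_rack"):
        print(c,t,[([round(float(v)) for v in b["bbox"]],round(float(b["confidence"]),2)) for b in arm.boxes_of(c,t)][:4])
    k=arm.get_calibration(c);print(k["K"].round(1).tolist(),k["pose"].round(3).tolist())
print(arm.get_time(),arm.get_orientation(),arm.get_calibration("wrist"))
E
```

```text
scene post_cross [([157, 165, 16, 39], 0.7), ([136, 191, 25, 40], 0.57)]
scene post_disc [([195, 144, 13, 38], 0.79)]
scene post_square [([176, 152, 15, 37], 0.65)]
scene post_bar [([209, 137, 12, 34], 0.61)]
scene pale_rack [([191, 161, 86, 62], 0.82), ([197, 160, 23, 19], 0.21)]
scene dark_rack [([376, 236, 117, 49], 0.93)]
[[358.2, 0.0, 253.8], [0.0, 358.2, 195.4], [0.0, 0.0, 1.0]] [[-0.559, 0.601, -0.571, 1.05], [0.829, 0.419, -0.37, 0.271], [0.017, -0.68, -0.733, 0.64], [0.0, 0.0, 0.0, 1.0]]
top post_cross [([376, 157, 27, 28], 0.93), ([362, 120, 22, 30], 0.82)]
top post_disc [([364, 209, 24, 20], 0.97), ([358, 211, 30, 26], 0.69), ([368, 184, 30, 21], 0.67)]
top post_square [([416, 188, 33, 20], 0.66), ([367, 184, 31, 22], 0.55)]
top post_bar [([359, 232, 26, 21], 0.93)]
top pale_rack [([346, 207, 31, 110], 0.88)]
top dark_rack [([139, 218, 104, 102], 0.71)]
[[380.2, 0.0, 254.3], [0.0, 380.2, 190.4], [0.0, 0.0, 1.0]] [[0.019, -0.984, 0.176, 0.421], [-1.0, -0.017, 0.013, -0.029], [-0.009, -0.176, -0.984, 0.859], [0.0, 0.0, 0.0, 1.0]]
0.7 [-5.94586788e-01 -3.08475811e+00  4.82768643e-05] {'K': array([[301.32607463,   0.        , 254.91505703],
       [  0.        , 301.32607463, 193.89632282],
       [  0.        ,   0.        ,   1.        ]]), 'mount': array([[ 1.30427464e-03, -9.62875978e-01, -2.69941013e-01,
         6.82922140e-02],
       [ 9.99998314e-01,  1.60486665e-03, -8.92843611e-04,
        -1.08514166e-04],
       [ 1.29291699e-03, -2.69939393e-01,  9.62876447e-01,
        -1.25139557e-01],
       [ 0.00000000e+00,  0.00000000e+00,  0.00000000e+00,
         1.00000000e+00]])}
```

View pics/top0.png

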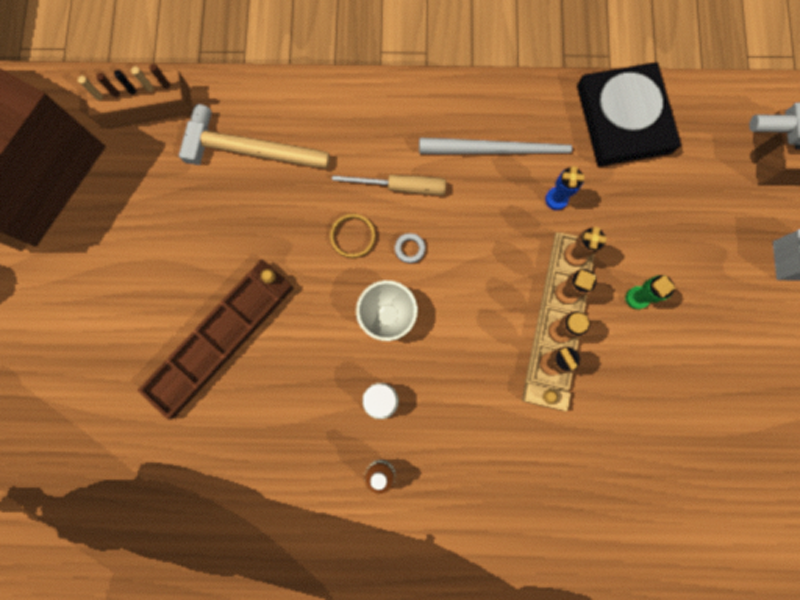

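View pics/scene0.png

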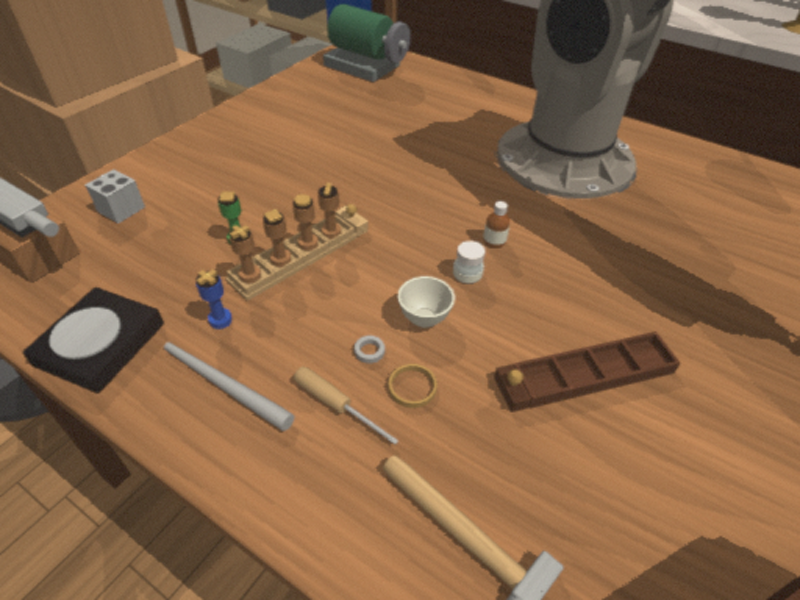

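The four brass posts in the pale rack, as 800-px top view positions, are cross (595,239), square (585,281), disc (577,323) and bar (568,358). The pale knob is at (551,397) and the dark knob at (268,275). The look-alikes are the blue cross (572,178) and the green square (663,287), both standing off the rack. From the knob, the order is bar, disc, square, cross. Next I take a close look at each rack with the wrist camera.

```bash
cat > h.py <<'E'
from station import arm
import numpy as np, cv2
from scipy.spatial.transform import Rotation as R
def T():
    M=np.eye(4);M[:3,:3]=R.from_rotvec(arm.get_orientation()).as_matrix();M[:3,3]=arm.get_position();return M
def cam(name):
    k=arm.get_calibration(name);return k["K"],(T()@k["mount"] if name=="wrist" else k["pose"])
def back(KP,uv,z):
    K,P=KP;d=P[:3,:3]@np.linalg.solve(K,[uv[0],uv[1],1]);return (P[:3,3]+d*(z-P[2,3])/d[2])
def proj(KP,p):
    K,P=KP;c=K@(P[:3,:3].T@(np.asarray(p)-P[:3,3]));return c[:2]/c[2]
def ori(yaw): # jaw (tool y) along world direction yaw, tool down; nearer of half turns to present joint state
    best=None
    for a in(yaw,yaw+np.pi):
        y=np.array([np.cos(a),np.sin(a),0]);z=np.array([0,0,-1.]);x=np.cross(y,z)
        yield R.from_matrix(np.c_[x,y,z]).as_rotvec()
def pick_ori(p,yaw):
    c=[(np.max(np.abs(np.array(q)-arm.get_q())),o) for o in ori(yaw) if (q:=arm.ik(p,o)) is not None]
    return min(c,key=lambda t:t[0])[1] if c else None
E
python3 - <<'E'
from h import *
C=cam("top")
f=lambda u,v,z:back(C,(u*.64,v*.64),z)[:2].round(3)
for n,u,v,z in[("cross",595,239,.106),("square",585,281,.106),("disc",577,323,.106),("bar",568,358,.106),("pknob",551,397,.045),("dknob",268,275,.045),("dfar",157,401,.024),("green",663,287,.095),("blue",572,178,.095)]:
    print(n,f(u,v,z))
p=f(581,302,.106);k=f(551,397,.045);d=p-k;yp=np.arctan2(*-d[::-1]);
dk=f(268,275,.045);df=f(157,401,.024);d2=dk-df;yd=np.arctan2(d2[1],d2[0]);dc=dk-d2/np.hypot(*d2)*.1265
print(np.hypot(*d),np.hypot(*d2),yp,yd,dc)
for n,c,y in(("p",p,yp),("d",dc,yd)):
    for o in ori(y+np.pi/2):
        for z in (.1,.22,.3): print(n,z,o.round(2),None if (q:=arm.ik([*c,z],o)) is None else np.round(q,2))
E
```

```text
cross [ 0.637 -0.276]
square [ 0.581 -0.261]
disc [ 0.526 -0.249]
bar [ 0.481 -0.236]
pknob [ 0.433 -0.228]
dknob [0.595 0.164]
dfar [0.418 0.313]
green [ 0.577 -0.366]
blue [ 0.725 -0.252]
0.12300000000000005 0.23136551169091732 2.9202782112420023 -0.6997188658929155 [0.49822456 0.24546633]
p 0.1 [ 3.12 -0.35  0.  ] [-0.33  0.69  0.92  1.92 -0.7   0.9  -0.84]
p 0.22 [ 3.12 -0.35  0.  ] [-0.29  0.45  0.82  1.82 -0.38  1.03 -1.11]
p 0.3 [ 3.12 -0.35  0.  ] [-0.53  0.54  1.24  1.74 -0.53  1.25 -0.95]
p 0.1 [0.35 3.12 0.  ] [-0.14  0.57  0.63  1.91 -0.45  0.81  2.08]
p 0.22 [0.35 3.12 0.  ] [-0.29  0.45  0.82  1.82 -0.38  1.03  2.03]
p 0.3 [0.35 3.12 0.  ] [-0.33  0.36  0.85  1.73 -0.29  1.18  1.96]
d 0.1 [1.08 2.95 0.  ] [-0.82  0.43  0.3   2.01 -0.19  0.72  0.47]
d 0.22 [1.08 2.95 0.  ] [-0.85  0.27  0.33  1.92 -0.11  0.97  0.4 ]
d 0.3 [1.08 2.95 0.  ] [-0.87  0.19  0.35  1.83 -0.07  1.13  0.37]
d 0.1 [ 2.95 -1.08  0.  ] [-1.41  0.81  1.2   2.04 -0.94  0.99 -1.98]
d 0.22 [ 2.95 -1.08  0.  ] [-1.47  0.53  1.22  1.95 -0.57  1.07 -2.27]
d 0.3 [ 2.95 -1.08  0.  ] [-1.52  0.38  1.23  1.86 -0.39  1.18 -2.43]
```

Run:
```python
from h import *
for n,c,y in(("d",[.498,.245],-.70),("p",[.55,-.255],2.92)):
    p=[*c,.3];o=pick_ori(p,y+np.pi/2);arm.move_to(p,o);arm.hold(.3)
    K,P=cam("wrist");im=arm.capture("wrist");np.savez(f"w{n}.npz",K=K,P=P,im=im)
    cv2.imwrite(f"pics/w{n}.png",cv2.resize(im[:,:,::-1],(800,600),interpolation=cv2.INTER_CUBIC))
    for t in("post_cross","post_disc","post_square","post_bar","pale_rack","dark_rack"):
        print(n,t,[([round(float(v)/.64) for v in b["bbox"]],round(float(b["confidence"]),2)) for b in arm.boxes_of("wrist",t)][:3])
print(arm.get_time(),arm.get_q())
```

```text
d post_cross [([125, 581, 34, 31], 0.65), ([401, 260, 82, 293], 0.34)]
d post_disc []
d post_square []
d post_bar []
d pale_rack [([123, 581, 32, 29], 0.48)]
d dark_rack [([403, 257, 75, 291], 0.97)]
p post_cross [([339, 30, 63, 60], 0.89), ([398, 132, 55, 62], 0.67), ([398, 140, 69, 71], 0.43)]
p post_disc [([397, 288, 49, 65], 0.89), ([393, 213, 64, 61], 0.73)]
p post_square [([532, 191, 75, 56], 0.88), ([394, 222, 49, 53], 0.61)]
p post_bar [([394, 349, 48, 65], 0.75)]
p pale_rack [([393, 260, 71, 266], 0.78)]
p dark_rack [([393, 140, 74, 75], 0.41)]
5.5 [-0.3844428   0.38567771  0.94271906  1.74357701 -0.33485787  1.18420139
 -1.14031969]
```

View pics/wd.png

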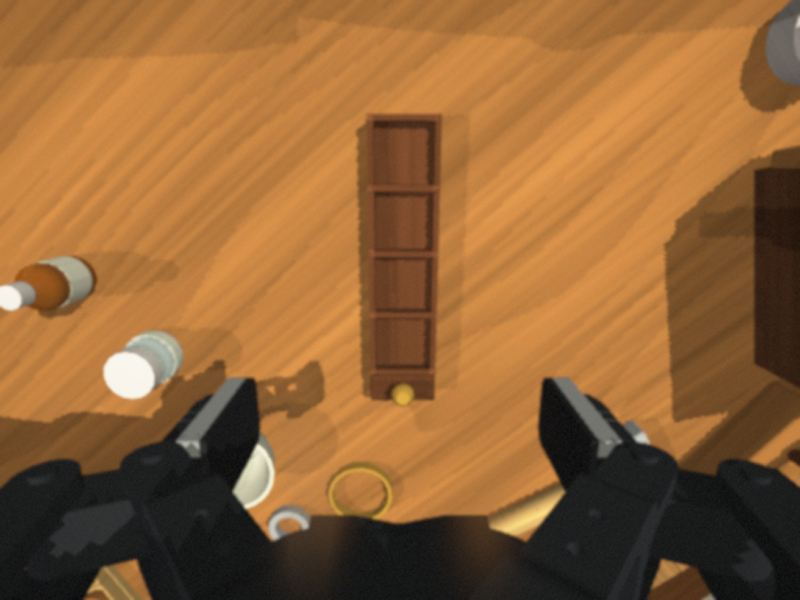

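View pics/wp.png

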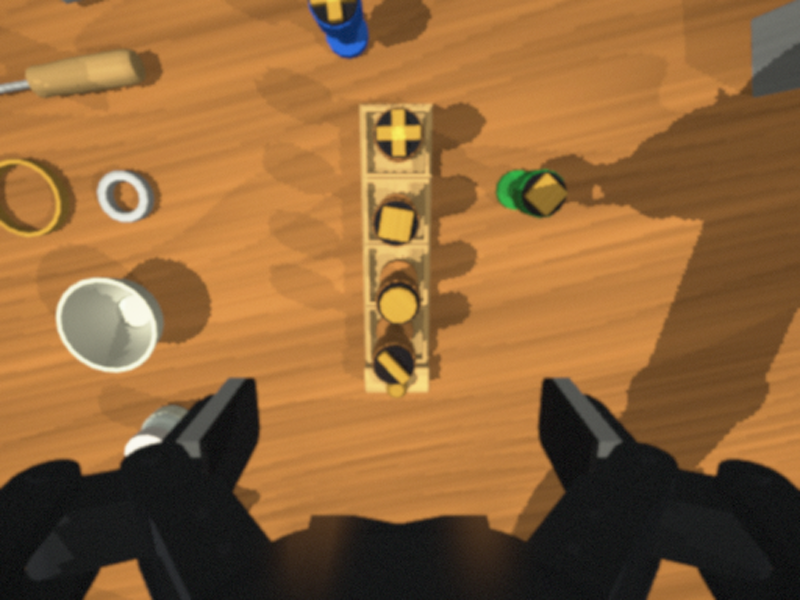

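Both views confirm the order bar, disc, square, cross. Posts at (800 px): cross (398,132), square (397,222), disc (399,302), bar (394,365). Blue (335,5) and green (545,195) are off the rack. Dark rack: far edge y≈115, dividers 188/255/314, knob (402,394).

```bash
cat > calc.py <<'E'
from h import *
def get():
    d=np.load("wd.npz");C=(d["K"],d["P"]);f=lambda u,v,z:back(C,(u*.64,v*.64),z)[:2]
    ys=[-.110,-.055,0,.055,.110];pts=np.array([f(404.5,118,.024),f(404.2,188,.024),f(403.5,255,.024),f(403.5,315,.024),f(403.5,371,.024)])
    A=np.c_[np.ones(5),ys];s=np.linalg.lstsq(A,pts,rcond=None)[0];c,dr=s
    yaw=np.arctan2(dr[1],dr[0]);u=dr/np.hypot(*dr)
    d=np.load("wp.npz");C=(d["K"],d["P"])
    P=np.array([back(C,(a*.64,b*.64),.106)[:2] for a,b in[(394,365),(399,302),(397,222),(398,132)]])
    return dict(c=c,scale=np.hypot(*dr),res=A@s-pts,yaw=yaw,D=np.array([c+u*y for y in(.0825,.0275,-.0275,-.0825)]),P=P,pyaw=np.arctan2(*(P[0]-P[3])[::-1]))
if __name__=="__main__":
    g=get()
    for k,v in g.items(): print(k,np.round(v,4).tolist())
    print(np.linalg.norm(np.diff(g["P"],axis=0),axis=1))
    top=cam("top")
    for p,uv in zip(g["P"],[(568,358),(577,323),(585,281),(595,239)]): print("top-cam diff",(proj(top,[*p,.106])/.64-uv).round(1))
    for p,y in [(p,g["pyaw"]) for p in g["P"]]+[(p,g["yaw"]) for p in g["D"]]:
        print([[None if (q:=arm.ik([*p,z],o)) is None else np.round(q,2).tolist() for o in ori(y+np.pi/2)] for z in(.09,.25)])
E
python3 calc.py
```

```text
c [0.501, 0.2483]
scale 0.9936
res [[0.0, -0.0001], [0.0003, -0.0004], [-0.0005, 0.0008], [-0.0001, 0.0002], [0.0002, -0.0004]]
yaw -0.699
D [[0.5642, 0.1952], [0.5221, 0.2306], [0.48, 0.2659], [0.4379, 0.3013]]
P [[0.4842, -0.2373], [0.53, -0.2512], [0.5848, -0.2621], [0.6402, -0.2751]]
pyaw 2.9038
[0.047934   0.05578238 0.0569767 ]
top-cam diff [ 1.  -2.3]
top-cam diff [ 1.8 -3.1]
top-cam diff [ 0.7 -2.9]
top-cam diff [-0.8 -2.3]
[[[-0.26, 0.53, 0.76, 2.07, -0.54, 0.74, -0.96], [0.2, 0.41, 0.17, 2.05, -0.11, 0.69, 1.77]], [[-0.46, 0.3, 0.98, 1.95, -0.29, 1.04, -1.17], [0.04, 0.21, 0.35, 1.92, -0.08, 1.02, 1.75]]]
[[[-0.23, 0.59, 0.75, 1.97, -0.56, 0.8, -0.96], [0.23, 0.47, 0.14, 1.94, -0.09, 0.73, 1.75]], [[-0.38, 0.4, 0.93, 1.85, -0.36, 1.08, -1.12], [0.1, 0.29, 0.29, 1.82, -0.09, 1.05, 1.75]]]
[[[-0.21, 0.67, 0.75, 1.84, -0.59, 0.87, -0.98], [0.24, 0.54, 0.11, 1.81, -0.08, 0.79, 1.72]], [[-0.31, 0.5, 0.89, 1.72, -0.42, 1.13, -1.11], [0.15, 0.37, 0.23, 1.69, -0.09, 1.08, 1.74]]]
[[[-0.19, 0.76, 0.75, 1.7, -0.62, 0.94, -1.0], [0.25, 0.62, 0.08, 1.67, -0.07, 0.85, 1.7]], [[-0.25, 0.6, 0.86, 1.58, -0.48, 1.19, -1.1], [0.18, 0.46, 0.19, 1.55, -0.09, 1.13, 1.72]]]
[[[-0.64, 0.5, 0.26, 1.92, -0.18, 0.74, 0.59], [-1.05, 0.65, 0.84, 1.95, -0.65, 0.84, -2.13]], [[-0.77, 0.31, 0.41, 1.8, -0.14, 1.05, 0.56], [-1.18, 0.45, 0.99, 1.82, -0.42, 1.1, -2.31]]]
[[[-0.78, 0.47, 0.31, 1.99, -0.21, 0.72, 0.54], [-1.17, 0.62, 0.86, 2.01, -0.65, 0.81, -2.2]], [[-0.93, 0.27, 0.48, 1.86, -0.15, 1.04, 0.49], [-1.29, 0.38, 0.98, 1.88, -0.36, 1.07, -2.44]]]
[[[-0.94, 0.45, 0.4, 2.04, -0.27, 0.7, 0.5], [-1.29, 0.59, 0.88, 2.06, -0.65, 0.79, -2.29]], [[-1.09, 0.24, 0.56, 1.91, -0.15, 1.03, 0.4], [-1.45, 0.35, 1.04, 1.93, -0.35, 1.06, -2.53]]]
[[[-1.12, 0.44, 0.49, 2.08, -0.32, 0.69, 0.45], [-1.39, 0.56, 0.86, 2.09, -0.62, 0.76, -2.4]], [[-1.27, 0.21, 0.63, 1.95, -0.15, 1.02, 0.3], [-1.59, 0.31, 1.06, 1.97, -0.32, 1.04, -2.65]]]
```

```bash
cat > run.py <<'E'
from h import *
from calc import get
g=get();H=.24
def see(p):
    """brass centroid nearest the expected place, from the wrist camera"""
    arm.hold(.15);C=cam("wrist");im=arm.capture("wrist");hsv=cv2.cvtColor(im,cv2.COLOR_RGB2HSV)
    e=proj(C,[*p,.106]);m=cv2.inRange(hsv,(17,90,120),(35,255,255))
    yy,xx=np.mgrid[:384,:512];r=.0135*C[0][0,0]/(C[1][2,3]-.106)*1.25;m[np.hypot(xx-e[0],yy-e[1])>r]=0
    M=cv2.moments(m,True);uv=(M["m10"]/M["m00"],M["m01"]/M["m00"])
    return back(C,uv,.106)[:2],im,e,uv,M["m00"]
def hover(i):
    p=g["P"][i];P=[*p,H];o=pick_ori(P,g["pyaw"]+np.pi/2);arm.move_to(P,o)
def pick(p):
    arm.move_straight([*p,.084],feed=.12);arm.grab(40);gap=arm.get_finger_gap()
    arm.move_straight([*p,H],feed=.2);return gap,arm.get_finger_gap()
def place(i):
    p=g["D"][i];o=pick_ori([*p,H],g["yaw"]+np.pi/2);arm.move_to([*p,H],o);arm.hold(.2)
    arm.move_straight([*p,.0865],feed=.12);f=arm.get_contact_force();arm.hold(.2);arm.ungrasp();arm.hold(.2);arm.move_straight([*p,H],feed=.2);return f
E
python3 - <<'E'
from run import *
hover(0);q,im,e,uv,n=see(g["P"][0]);print(g["P"][0],q,e,uv,n,arm.get_position(),arm.get_time())
v=im[:,:,::-1].copy();cv2.drawMarker(v,tuple(int(round(t)) for t in e),(255,0,0),0,8);cv2.drawMarker(v,tuple(int(round(t)) for t in uv),(0,255,0),1,8)
cv2.imwrite("pics/bar.png",cv2.resize(v,(800,600)))
E
```

```text
[ 0.48417874 -0.23729284] [ 0.48010834 -0.23676926] [254.16207257 190.54836428] (254.65943600867678, 194.94577006507592) 461.0 [ 0.48518203 -0.23763323  0.24060709] 6.15
```

View pics/bar.png

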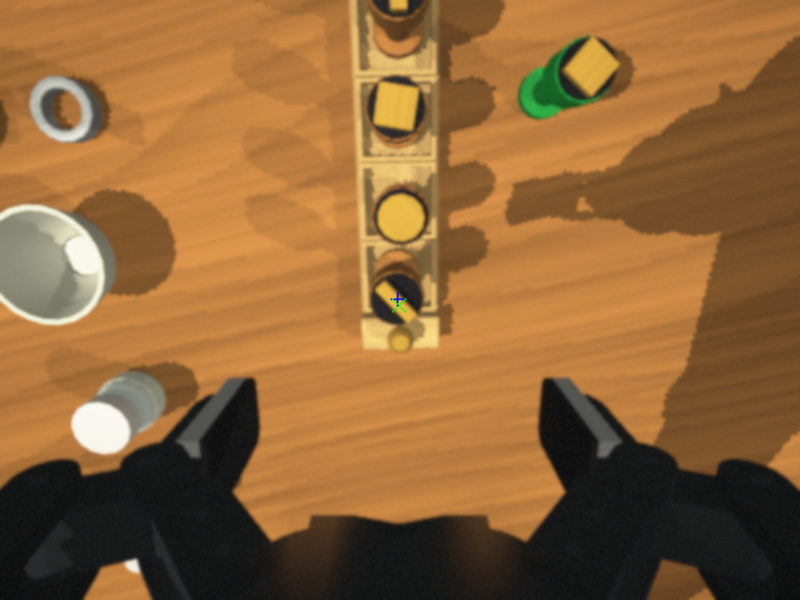

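The expected point (397,298) sits on the bar's centre (~396,300); the colour centroid was only polluted by the plank. The estimates are good enough, so I pick now.

Run:
```python
from run import *
print(pick(g["P"][0]));print(place(0),arm.get_finger_gap(),arm.get_time())
im=arm.capture("wrist");cv2.imwrite("pics/p1.png",cv2.resize(im[:,:,::-1],(800,600)))
```

```text
(0.03271758824078484, 0.03270020043324888)
[ 0.39136502  0.46067771 -1.6624586 ] 0.0859703969280406 14.1833
```

View pics/p1.png

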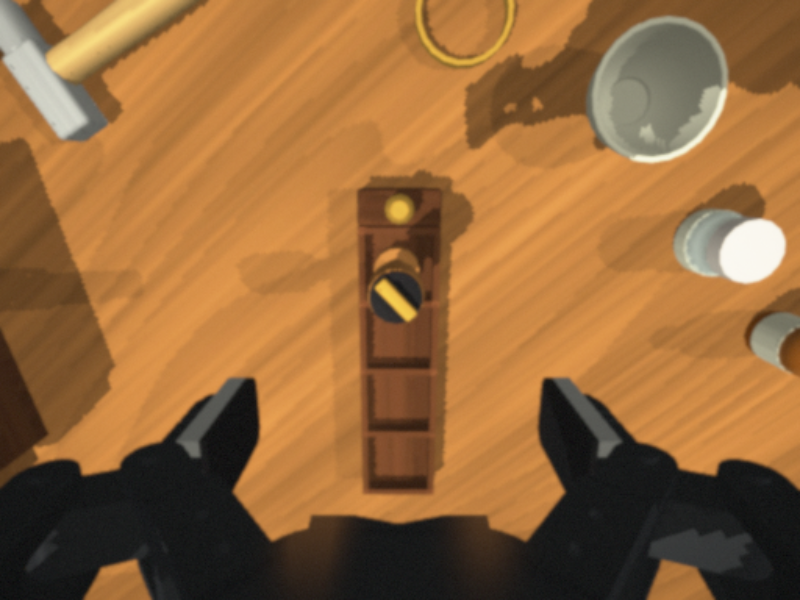

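The bar post stands upright in the compartment next to the knob, with its head at (396,298). I carry on with the other three, checking the grip each time.

Run:
```python
from run import *
for i in(1,2,3):
    hover(i);a=pick(g["P"][i]);print(i,a)
    if not .028<a[1]<.036: break
    print(place(i).round(2),arm.get_time())
im=arm.capture("wrist");cv2.imwrite("pics/p4.png",cv2.resize(im[:,:,::-1],(800,600)))
im=arm.capture("scene");cv2.imwrite("pics/s4.png",cv2.resize(im[:,:,::-1],(800,600)))
```

```text
1 (0.03312090829412838, 0.03274333888122237)
[ 0.28  0.74 -1.98] 24.05
2 (0.03292265903150519, 0.03264751955866608)
[-0.28  0.35 -0.92] 34.2167
3 (0.032999600204043265, 0.032950794761725404)
[ 0.67 -0.63  0.12] 44.8583
```

View pics/p4.png

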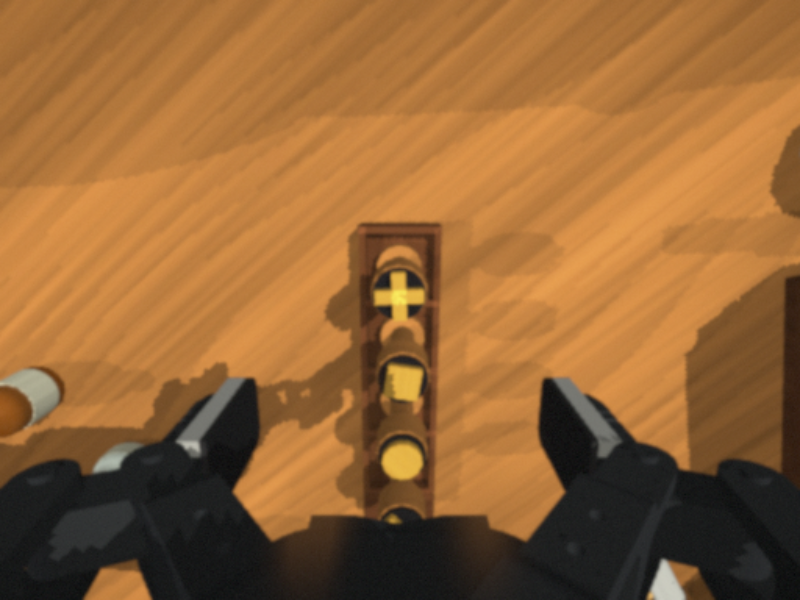

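View pics/s4.png

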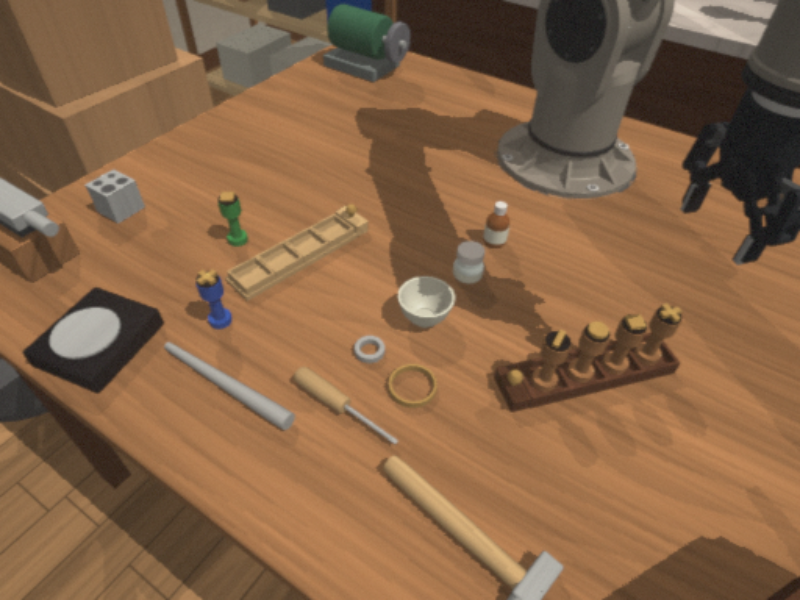

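From the dark knob (515,377) the order is bar (555,345), disc (597,335), square (632,327), cross (667,318). All are upright and the pale rack is empty. One crop to check that the feet sit inside the compartments.

Run:
```python
import cv2
v=cv2.imread("pics/s4.png")[290:420,480:700];cv2.imwrite("pics/crop.png",cv2.resize(v,(792,468),interpolation=cv2.INTER_CUBIC))
```

```text
(no output)
```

View pics/crop.png

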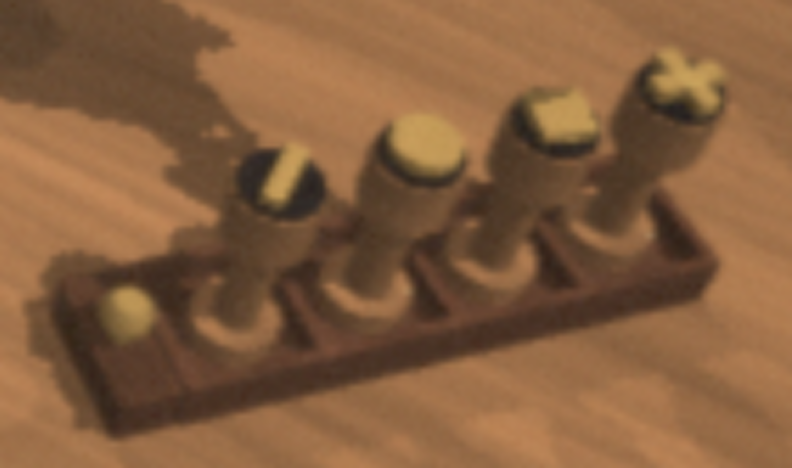

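The crop shows all four feet flat inside their own compartments (crop feet at about (235,320), (365,295), (490,262), (610,232)).

```bash
python3 -c "
from station import arm
arm.hand_in()"
```

```text
the job is handed in; nothing more can be done
```

I moved all four posts from the pale rack to the dark rack in the same order from the knob: bar, disc, square, cross. I then handed the job in at about 45 s on the robot's clock.

- **Final pictures:** the last wrist and scene views, with a close crop, show each post upright with its foot inside its own compartment. The pale rack is empty, and the blue and green look-alikes were left untouched. The gripper was open and clear of the posts.
- **Grip and force:** the finger gap held at about 33 mm on every lift, and the contact force read just before each release was about 2 N or less.
- **Checks that disagreed:** my colour-based check of the bar's position was about 4 mm off because it picked up the pale plank, so I went by the picture instead. The top and wrist cameras also differed by a few millimetres on the post positions, which was within what the grip allowed.

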